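# Set up a turned shaft on V-blocks for a run-out check

### The arm

A 6-joint arm with a two-finger parallel gripper is mounted at the origin on the work surface. World frame = base frame: x ahead of the robot, y to its left, z up, the work surface at z = 0. Lengths are in m, angles in rad, forces in N, time in s.
With the tool pointing down it reaches from about 0.35 to 0.85 m from the base axis. Payload 8.1 kg.
Tool frame: the origin (TCP) lies on the centre line of the jaws, within the pads' length; the fingertips stand 22 mm ahead of it and the grasp point (between the pads) lies 3 mm ahead of it; z points along the fingers, y is the line along which they close (so a half turn about z gives the same grasp; the last joint's range is limited). The gripper opens to 93 mm and grips with 3 to 60 N. Pads are 15 mm wide; open, the fingers measure 128 mm over their backs; the gripper's body (75 mm by 188 mm) begins 65 mm behind the grasp point.
Start: joints at [1.039, 0.13, 1.488, -0, 1.523, -0.085], TCP at [0.259, 0.541, 0.241] pointing down, gripper open.
Joint ranges: [-2.96, 2.96], [-0.89, 2.26], [0.02, 2.5], [-1.34, 4.48], [0, 2.73], [-2.66, 2.66]. Speed limits (rad/s): [2.39, 2.39, 2.79, 3.14, 3.14, 3.14].

### API

Orientations are given as a rotation vector (axis times angle).
In Python, from plant import robot gives the robot as it stands.
- The arm moves only by the shell command python3 inch.py FILE [FORCE], which reads ROWS from the file FILE. ROWS is a JSON list of rows, 1 to 20 of them, each an object with the fields jaw (the finger opening in m), tx, ty, tz (the shift in shares of the most that a row can go, 1 being 50 mm), twist (a turn about the tool's z in rad); a field left out counts as zero (the opening has to be given); each row shifts and turns the commanded pose from where the row before left it, along the tool's axes as they then stand; what a row does not reach is not made up. A row lasts 1/10 s, in which the tool goes at most 0.05 m and 0.15 rad, less where a joint would pass 70% of its speed; a pose out of reach is approached as far as the arm can. The fingers move at their own pace and stop on an object; FORCE is the grip in N (left out, the last holds). Time passes only in rows, so rows that do not move let the fingers close. It prints the time, the measured TCP pose, the force, the opening and the grip force at its end. Input that does not fit is refused with a message, and nothing moves.
- robot.read_state(): the state, without advancing time (a new reading comes with each control period).
- robot.read_camera(name): name is "side" or "top"; returns a dict with "image" (384x512x3 uint8, red, green, blue), "fx", "fy", "cx", "cy" (pixels), "R" (3x3) and "t" (3): a world point X has camera coordinates R X + t. Camera axes: x right, y down, z forward; pixel columns grow to the right and rows downward; lengths in m; the calibration is good to about 2 mm. A picture is of the moment at which its call begins. There is no depth.
- robot.close_job(): hands the job in; it is judged then, once.
The state is a dict: "t": time; "q": joint angles; "dq": joint speeds; "joint_torque": joint torques, N m; "tool_pos": TCP position; "orientation": TCP orientation; "force": force on the tool from outside, world axes, zero at the start; "wrist_torque": the same for the moment, N m; "opening": finger opening in m; "gripper_force": force on a finger pad.
Only numpy, scipy, OpenCV 4.12 (cv2) and the standard library are available. Lean on these libraries where they do the work, as an engineer would, in place of code of your own. Each camera call takes 0.05 s, during which the arm holds its last target. There are 200 camera calls.

### The job

Set up the shaft for a run-out check on the dark grey granite plate, in this order: put the bare-metal V-block 110 mm (centre to centre) to the robot's right of the fixed blue V-block with the two grooves in line, stand the brass jack midway between the two blocks in line with their grooves, then lay the shaft in both grooves with its square middle over the jack. Last, stand the dial indicator on the plate on the robot's side of the shaft, square to it, level with the jack and 80 mm from it (centre to centre), plunger pointing at the shaft. Leave the yellow collet and the brass ring gauge where they are.

Things in the scene. Friction and masses are not known exactly. Their poses are not given: they have to be found in the camera images.
- plate: dark grey granite surface plate, 250 (x) x 300 (y) x 40 mm high, fixed to the table, left or right of the middle. Origin: centre of its underside; its top is 40 mm above that. The other half of the work area is a dark blue-grey foam liner 4 mm thick, on which the things lie at the start.
- v_blue: fixed blue V-block on the plate, 56 (x) x 45 (y) x 50 mm high, 90-degree groove 32 mm wide, 16 deep along y in its top. Origin: centre of its underside. x points away from the robot, -y to its right (within 0.35 rad). In its frame, mm: the other block belongs at y -110, jack at y -55, shaft centre at y -55, z 51, indicator at x -80, y -55.
- v_steel: loose V-block of the same size and shape in bare light metal, about 0.6 kg, groove along its y axis, standing upright on the liner. Origin: centre of its underside. Grip it across its 56 mm width (along its x axis).
- jack: small round screw jack: brass body 30 mm in diameter, 24 mm high, with a steel screw 14 mm in diameter on top, 32 mm high in all, about 0.13 kg, standing upright. Origin: centre of its underside. Its top stays 5 mm clear of the shaft above it.
- shaft: steel shaft lying on the liner along its own y axis, 170 mm long, 24 mm in diameter with a copper-coloured band on each arm, and a square middle 28 x 28 mm, 36 mm long, on a flat of which it rests; alike end for end, about 0.6 kg. Origin: on the axis at mid-length (14 mm above the liner at the start). Grip it by the square middle, across (along its x axis).
- indicator: dial indicator, about 0.5 kg: red base 45 x 45 x 32 mm; square steel post 14 x 14 mm at its centre, up to 110 mm; black dial with white face, 36 mm across, 45 to 57 mm up, 26 mm off the post towards +x; plunger to +x, tip 50 mm from the centre, 51 mm up. Origin: centre of the base's underside. Grip the post above 75 mm, along y.
- collet: bystander on the liner: yellow tapered collet, 32 mm in diameter, 40 mm high, standing upright. Origin: centre of its underside. Not to be moved.
- ring_gauge: bystander on the granite plate: flat brass ring, 50 mm outer diameter, 28 mm bore, 16 mm high. Origin: centre of its underside. Not to be moved.

How it is judged:
By the outcome, as a careful person would: the job done as asked, in the order asked, and still so for the second after the job is handed in, with the robot touching nothing.
It also fails if it takes over 109 s, if anything falls off the work surface, if the arm or the gripper's body presses on something with over 40 N, if the wrist force passes 120 N, or if a joint passes its speed limit or range.

## Working session

There is one attempt and no reset: what is moved stays moved. The work goes in short steps, Python scripts to look and compute and a shell command to move; the robot and the scene stay as the last step left them, time stands still between calls to the robot, and variables do not carry over. Pictures are saved under pics/ and viewed, at most 16 in all, crops included, and the job is handed in when it is done.

```bash
ls; mkdir -p pics
python3 - <<'E'
from plant import robot
import cv2
for n in("top","side"):
    c=robot.read_camera(n); cv2.imwrite(f"pics/{n}0.png",cv2.resize(c["image"][:,:,::-1],(800,600),interpolation=cv2.INTER_CUBIC))
    print(n,c["fx"],c["fy"],c["cx"],c["cy"],c["R"],c["t"])
s=robot.read_state();print(s["t"],s["tool_pos"],s["orientation"],s["force"],s["opening"])
E
```

```text
inch.py
pics
plant.py
top 433.6631810216019 433.6631810216019 259.6894723353186 196.59878116141277 [[ 0.03296259 -0.99945006  0.00361264]
 [-0.97829877 -0.03300439 -0.20455373]
 [ 0.20456047  0.00320838 -0.97884867]] [-0.0192499   0.51285025  1.03703854]
side 351.1821249764057 351.1821249764057 253.66140565355167 191.25119979670941 [[-0.9931541  -0.11594677 -0.01418753]
 [-0.04797275  0.51559523 -0.85548827]
 [ 0.10650612 -0.84895106 -0.5176278 ]] [0.52279252 0.06404184 0.77477841]
0.1 [0.25900879 0.54072434 0.23973969] [-6.95878456e-01 -3.06305808e+00  2.32793666e-03] [-0.88956173  0.01879799  0.98419507] 0.09347234826305288
```

View pics/top0.png

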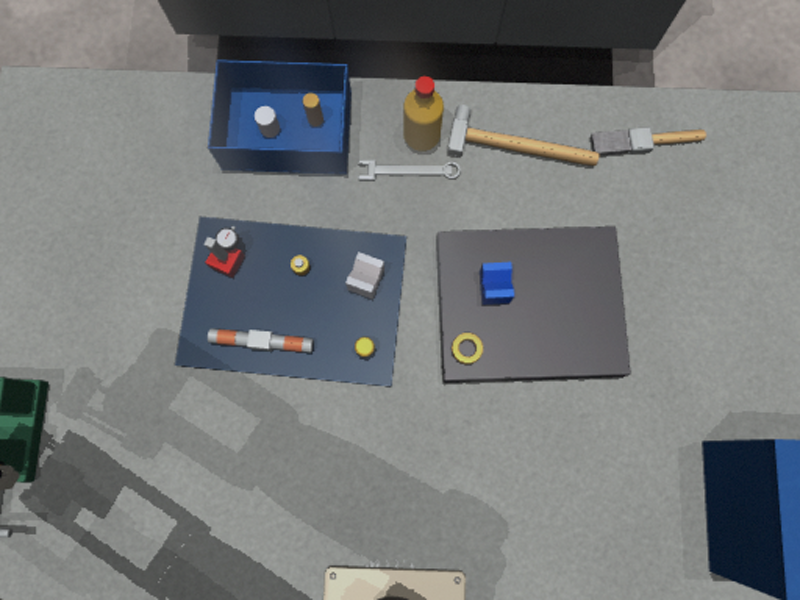

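View pics/side0.png

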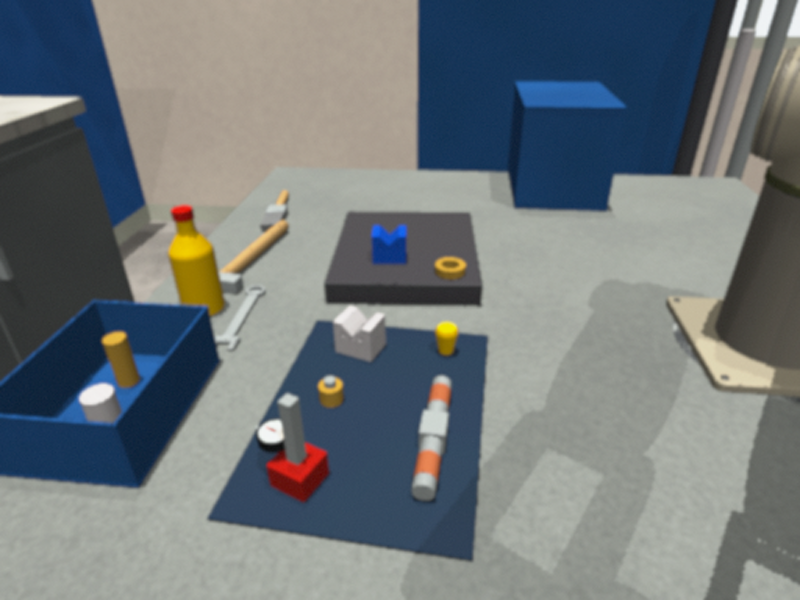

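```bash
cat > vis.py <<'E'
import numpy as np, cv2
from scipy.optimize import minimize
S=4
def box(x0,x1,y0,y1,z0,z1): return np.array([[x,y,z] for x in(x0,x1) for y in(y0,y1) for z in(z0,z1)],float)
A=np.linspace(0,2*np.pi,40)
def cyl(r,z0,z1,cx=0,r2=None): return np.array([[cx+R*np.cos(a),R*np.sin(a),z] for z,R in((z0,r),(z1,r2 or r)) for a in A])
def cyly(r,y0,y1): return np.array([[r*np.cos(a),y,r*np.sin(a)] for y in(y0,y1) for a in A])
def prism(p): return np.array([[x,y,z] for x,z in p for y in(-22.5,22.5)],float)
V=[prism([(s*28,0),(s*28,50),(s*16,50),(0,34),(0,0)]) for s in(1,-1)]
M=dict(v_blue=(V,[]),v_steel=(V,[]),jack=([cyl(15,0,24),cyl(7,24,32)],[]),
 shaft=([cyly(12,-85,85),box(-14,14,-18,18,-14,14)],[]),
 collet=([cyl(16,0,40)],[]),ring_gauge=([cyl(25,0,16)],[]),
 indicator=([box(-22.5,22.5,-22.5,22.5,0,32)],[box(-7,7,-7,7,32,110),cyl(18,45,57,26),box(0,50,-3,3,48,54)]))
def proj(c,P):
    X=P@c["R"].T+c["t"]; return np.c_[c["fx"]*X[:,0]/X[:,2]+c["cx"],c["fy"]*X[:,1]/X[:,2]+c["cy"]]
def unproj(c,u,v,z):
    d=c["R"].T@np.array([(u-c["cx"])/c["fx"],(v-c["cy"])/c["fy"],1]); o=-c["R"].T@c["t"]
    return o+d*(z-o[2])/d[2]
def place(P,x,y,z,a):
    k,s=np.cos(a),np.sin(a); return P/1000@np.array([[k,-s,0],[s,k,0],[0,0,1]]).T+[x,y,z]
def masks(im,name):
    f=cv2.resize(im,None,fx=S,fy=S,interpolation=cv2.INTER_CUBIC).astype(float)
    r,g,b=f[...,0],f[...,1],f[...,2]
    if name=="v_blue": return b-r>55
    if name=="indicator": return r-np.maximum(g,b)>50
    if name=="ring_gauge": return r-b>40
    return (r>85)
def render(c,name,x,y,z,a,shape):
    m=np.zeros(shape,np.uint8)
    for v,parts in((1,M[name][0]),(0,M[name][1])):
        for P in parts:
            p=(proj(c,place(P,x,y,z,a))+.5)*S-.5
            cv2.fillConvexPoly(m,cv2.convexHull(np.round(p*16).astype(np.int32)),v,shift=4)
    return m
def fit(cams,name,x,y,z,a,yaw=True,win=0.03):
    d=[]
    for c in cams:
        k=masks(c["image"],name)
        roi=np.zeros(k.shape,np.uint8); P=np.vstack([place(q,x,y,z,a) for q in M[name][0]])
        pp=np.round((proj(c,P)+.5)*S).astype(np.int32); h=cv2.convexHull(pp)
        cv2.fillConvexPoly(roi,h,1); roi=cv2.dilate(roi,np.ones((int(win*1000),)*2))
        d.append((c,(k&(roi>0)).astype(np.uint8)))
    def f(p):
        aa=p[2]/1000*15 if yaw else 0
        return sum(np.count_nonzero(cv2.absdiff(k,render(c,name,x+p[0]/1000,y+p[1]/1000,z,a+aa,k.shape)))/S/S for c,k in d)
    best=None; p0=np.zeros(3 if yaw else 2)
    for st in(12,5,2,.7):
        n=len(p0); sim=np.vstack([p0]+[p0+st*e for e in np.eye(n)])
        r=minimize(f,p0,method="Nelder-Mead",options=dict(initial_simplex=sim,xatol=.02,fatol=.01)); p0=r.x
    return np.round([x+p0[0]/1000,y+p0[1]/1000,a+(p0[2]*.015 if yaw else 0)],4),round(r.fun,1),[int(k.sum()/S/S) for c,k in d]
def shot(robot):
    return [robot.read_camera("top"),robot.read_camera("side")]
E
cat > m0.py <<'E'
from plant import robot
from vis import *
import pickle
C=shot(robot); pickle.dump(C,open("c0.pkl","wb"))
k=512/800
g=dict(v_blue=((497,282),.07,.04,[0]),v_steel=((366,274),.03,.004,[-.35,0]),jack=((300,265),.025,.004,None),
 shaft=((260,341),.018,.018,[1.5]),collet=((364,347),.03,.004,None),ring_gauge=((467,348),.048,.04,None),indicator=((224,262),.03,.004,[-.4,.4]))
for n,(uv,zz,z,ys) in g.items():
    X=unproj(C[0],uv[0]*k,uv[1]*k,zz)
    for a in ([0] if ys is None else [y if n!="shaft" else 0 for y in ys]):
        for t,cc in(("both",C),("top",C[:1]),("side",C[1:])):
            print(n,t,*fit(cc,n,X[0],X[1],z,a,ys is not None))
E
python3 m0.py
```

```text
v_blue both [ 0.5557 -0.1464  0.0925] 117.1 [451, 518]
v_blue top [ 0.5579 -0.1461  0.0389] 91.4 [451]
v_blue side [ 0.5551 -0.1465  0.0957] 20.5 [518]
v_steel both [ 0.5713  0.0679 -0.342 ] 380.2 [470, 1155]
v_steel top [ 0.5738  0.0688 -0.3381] 86.0 [470]
v_steel side [ 0.5714  0.064  -0.4036] 257.2 [1155]
v_steel both [ 0.5716  0.0679 -0.3354] 347.1 [458, 1133]
v_steel top [ 0.5748  0.0688 -0.2981] 75.8 [458]
v_steel side [ 0.5713  0.0641 -0.3909] 235.1 [1133]
jack both [0.5886 0.1785 0.    ] 67.1 [114, 295]
jack top [0.5896 0.1801 0.    ] 24.1 [114]
jack side [0.5884 0.176  0.    ] 27.8 [295]
shaft both [ 0.4577  0.233  -0.0645] 153.7 [652, 1231]
shaft top [ 0.4586  0.2361 -0.0643] 50.4 [652]
shaft side [ 0.4574  0.2328 -0.0664] 70.8 [1231]
collet both [0.4498 0.0521 0.    ] 375.6 [316, 406]
collet top [0.4556 0.0647 0.    ] 176.5 [316]
collet side [0.4501 0.049  0.    ] 122.1 [406]
ring_gauge both [ 0.4516 -0.1026  0.    ] 139.7 [220, 255]
ring_gauge top [ 0.4522 -0.1018  0.    ] 119.8 [220]
ring_gauge side [ 0.4512 -0.1037  0.    ] 12.3 [255]
indicator both [ 0.5946  0.3034 -0.4131] 227.6 [161, 866]
indicator top [ 0.5956  0.3079 -0.5667] 102.1 [161]
indicator side [ 0.5943  0.3032 -0.4068] 111.9 [866]
indicator both [0.5925 0.3028 0.5136] 416.1 [161, 761]
indicator top [0.5994 0.31   1.1744] 139.6 [161]
indicator side [0.5931 0.3007 0.5645] 224.5 [761]
```

```bash
cat > ov.py <<'E'
import pickle,cv2,numpy as np
from vis import *
def overlay(C,poses,fn,crops,zoom=3):
    out=[]
    for c,(x0,y0,w,h) in zip(C,crops):
        im=cv2.resize(c["image"],None,fx=S,fy=S,interpolation=cv2.INTER_CUBIC)[:,:,::-1].copy()
        for n,(x,y,z,a) in poses.items():
            cs,_=cv2.findContours(render(c,n,x,y,z,a,im.shape[:2]),cv2.RETR_LIST,cv2.CHAIN_APPROX_NONE); cv2.drawContours(im,cs,-1,(0,255,0),1)
            cs,_=cv2.findContours(masks(c["image"],n).astype(np.uint8),cv2.RETR_LIST,cv2.CHAIN_APPROX_NONE)
            X=proj(c,np.array([[x,y,z+.02]]))[0]*S
            cs=[q for q in cs if np.linalg.norm(q.reshape(-1,2).mean(0)-X)<120]
            cv2.drawContours(im,cs,-1,(255,0,255),1)
        im=im[y0*S:(y0+h)*S,x0*S:(x0+w)*S]
        out.append(cv2.resize(im,(400*1,int(400*h/w))))
    H=max(o.shape[0] for o in out); out=[cv2.copyMakeBorder(o,0,H-o.shape[0],0,0,cv2.BORDER_CONSTANT) for o in out]
    cv2.imwrite(fn,cv2.resize(np.hstack(out),None,fx=1,fy=1))
E
python3 - <<'E'
from ov import *
C=pickle.load(open("c0.pkl","rb"))
P=dict(v_steel=(.5716,.0679,.004,-.3354),jack=(.5886,.1785,.004,0),shaft=(.4577,.233,.018,-.0645),indicator=(.5946,.3034,.004,-.413),v_blue=(.5557,-.1464,.04,.0925),collet=(.4498,.0521,.004,0),ring_gauge=(.4516,-.1026,.04,0))
overlay(C,P,"pics/ov1.png",[(120,135,220,120),(150,130,160,195)])
# bigger top-only
import cv2
E
```

```text
(no output)
```

View pics/ov1.png

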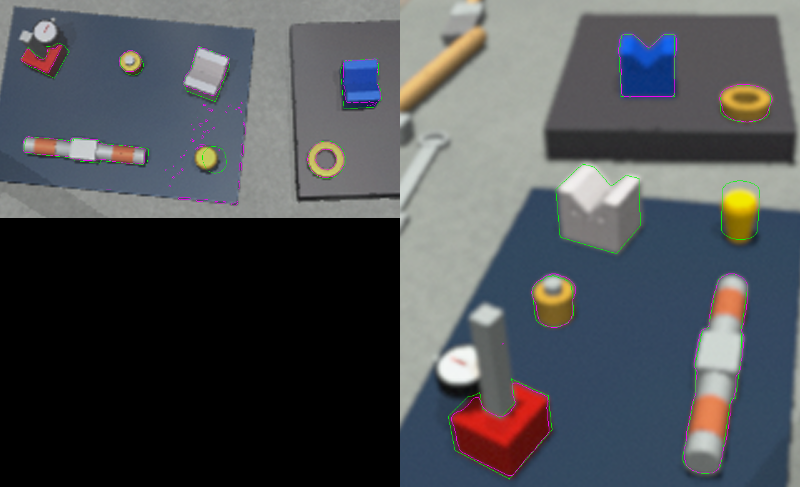

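Run:
```python
from ov import *
C=pickle.load(open("c0.pkl","rb"))
P=dict(v_steel=(.5714,.064,.004,-.39),jack=(.5884,.176,.004,0),shaft=(.4574,.2328,.018,-.0664),indicator=(.5946,.3034,.004,-.413),v_blue=(.5551,-.1465,.04,.0957),collet=(.4501,.049,.004,0),ring_gauge=(.4512,-.1037,.04,0))
overlay([C[0]],P,"pics/ov2.png",[(120,135,220,120)])
im=[]
c=C[0]
I=cv2.resize(c["image"],None,fx=4,fy=4,interpolation=cv2.INTER_CUBIC)[:,:,::-1].copy()
for n,(x,y,z,a) in P.items():
    cs,_=cv2.findContours(render(c,n,x,y,z,a,I.shape[:2]),cv2.RETR_LIST,cv2.CHAIN_APPROX_NONE); cv2.drawContours(I,cs,-1,(0,255,0),1)
cv2.imwrite("pics/ov3.png",cv2.resize(I[140*4:240*4,120*4:340*4],(800,364)))
```

```text
(no output)
```

View pics/ov3.png

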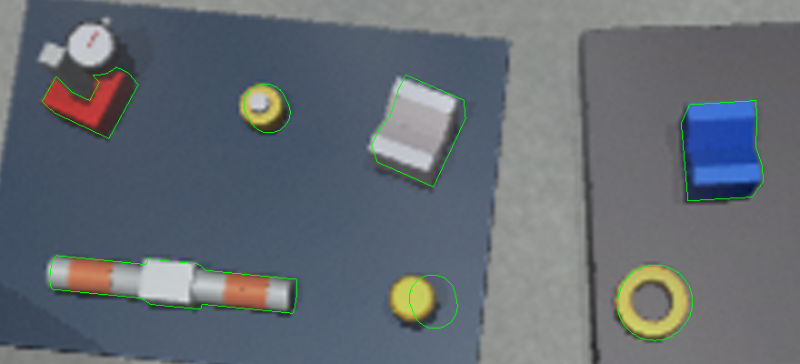

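```bash
cat > cal.py <<'E'
import pickle; from vis import *
C=pickle.load(open("c0.pkl","rb"))
P=dict(v_steel=(.5714,.064,.004,-.38),jack=(.5884,.176,.004,0),shaft=(.4574,.2328,.018,-.0664),indicator=(.5943,.3032,.004,-.407),v_blue=(.5551,-.1465,.04,.0957),ring_gauge=(.4512,-.1037,.04,0))
c=C[0]; 
ks={}
for n,(x,y,z,a) in P.items():
    k=masks(c["image"],n).astype(np.uint8); w=cv2.dilate(render(c,n,x,y,z,a,k.shape),np.ones((33,33)))
    if n=="ring_gauge": k=cv2.morphologyEx(k,cv2.MORPH_CLOSE,cv2.getStructuringElement(2,(61,61)))
    ks[n]=(k&w)
def one(n,d):
    cc=dict(c,cx=c["cx"]+d[0],cy=c["cy"]+d[1]); k=ks[n]
    return np.count_nonzero(cv2.absdiff(k,render(cc,n,*P[n],k.shape)))
for g in [[n] for n in P]+[list(P)]:
    r=minimize(lambda d:sum(one(n,d) for n in g),[-1,-.5],method="Nelder-Mead",options=dict(initial_simplex=[[0,0],[-2,0],[0,-2]]))
    print(g if len(g)==1 else "all",r.x.round(2),r.fun/16)
E
python3 cal.py
```

```text
['v_steel'] [-1.96 -1.06] 94.8125
['jack'] [-1.65 -0.76] 24.0
['shaft'] [-1.52 -0.5 ] 51.0
['indicator'] [-1.63 -1.27] 108.0
['v_blue'] [-0.09 -0.72] 93.125
['ring_gauge'] [-0.78 -0.52] 26.0625
all [-1.05 -0.5 ] 454.0
```

```bash
cat > plan.py <<'E'
import sys; from plant import robot; import numpy as np
from scipy.spatial.transform import Rotation as Ro
x,y,z,phi=map(float,sys.argv[1:5])
s=robot.read_state(); R=Ro.from_rotvec(s["orientation"]).as_matrix()
cur=np.arctan2(R[1,1],R[0,1]); th=(cur-phi+np.pi/2)%np.pi-np.pi/2
if len(sys.argv)>5: th+=float(sys.argv[5])*np.pi
R2=R@Ro.from_rotvec([0,0,th]).as_matrix()
d=np.array([x,y,z])-s["tool_pos"]
print("t",s["t"],"pos",np.round(s["tool_pos"],4),"phi",round(cur,4),"q6",round(s["q"][5],2),"tilt",R[:2,2].round(4),"open",round(s["opening"],4),"grip",s["gripper_force"],"F",np.round(s["force"],1))
print("turn",round(th,4),"delta tool after turn",np.round(R2.T@d,4))
E
python3 plan.py .572 .066 .12 -.36
```

```text
t 0.2 pos [0.2591 0.5408 0.24  ] phi 1.124 q6 -0.09 tilt [-0.0006 -0.0009] open 0.0931 grip 0.0 F [0.  0.1 0.1]
turn 1.484 delta tool after turn [-0.334   0.4602  0.1203]
```

Units first: shifts go in shares of 50 mm. So 0.04 m is 0.8, 0.0383 m is 0.766.

```bash
echo '[{"jaw":0.093, "twist":0.1484}, {"jaw":0.093, "twist":0.1484}, {"jaw":0.093, "twist":0.1484}, {"jaw":0.093, "twist":0.1484}, {"jaw":0.093, "twist":0.1484}, {"jaw":0.093, "twist":0.1484}, {"jaw":0.093, "twist":0.1484}, {"jaw":0.093, "twist":0.1484}, {"jaw":0.093, "twist":0.1484}, {"jaw":0.093, "twist":0.1484}]' > next.json && python3 inch.py next.json 
echo '[{"jaw":0.093, "tx":-0.556, "ty":0.766}, {"jaw":0.093, "tx":-0.556, "ty":0.766}, {"jaw":0.093, "tx":-0.556, "ty":0.766}, {"jaw":0.093, "tx":-0.556, "ty":0.766}, {"jaw":0.093, "tx":-0.556, "ty":0.766}, {"jaw":0.093, "tx":-0.556, "ty":0.766}, {"jaw":0.093, "tx":-0.556, "ty":0.766}, {"jaw":0.093, "tx":-0.556, "ty":0.766}, {"jaw":0.093, "tx":-0.556, "ty":0.766}, {"jaw":0.093, "tx":-0.556, "ty":0.766}, {"jaw":0.093, "tx":-0.556, "ty":0.766}, {"jaw":0.093, "tx":-0.556, "ty":0.766}, {"jaw":0.093, "tz":0.8}, {"jaw":0.093, "tz":0.8}, {"jaw":0.093, "tz":0.8}, {"jaw":0.093}]' > next.json && python3 inch.py next.json ; python3 plan.py .572 .066 .034 -.36
```

```text
t: 1.2
tool_pos: [0.2591, 0.541, 0.2403]
orientation: [2.589, 1.78, -0.001]
force: [0.1, -0.1, 1.0]
opening: 0.093
gripper_force: 0.0
t: 2.8
tool_pos: [0.567, 0.0666, 0.1137]
orientation: [-2.578, -1.784, 0.016]
force: [-1.8, -0.3, 0.2]
opening: 0.0931
gripper_force: 0.0
t 2.8 pos [0.567  0.0666 0.1137] phi -0.3605 q6 0.39 tilt [-0.0119 -0.0003] open 0.0931 grip 0.0 F [-1.8 -0.3  0.2]
turn -0.0005 delta tool after turn [0.0016 0.0058 0.0797]
```

```bash
echo '[{"jaw":0.093}, {"jaw":0.093}, {"jaw":0.093}]' > next.json && python3 inch.py next.json >/dev/null; python3 plan.py .572 .066 .034 -.36
python3 - <<'E'
from plant import robot
import cv2,numpy as np
a=robot.read_camera("top")["image"][140:230,190:290]; b=robot.read_camera("side")["image"][150:270,190:310]
cv2.imwrite("pics/a1.png",np.hstack([cv2.resize(a,(400,360)),cv2.resize(b,(400,360))])[:,:,::-1])
E
```

```text
t 3.1 pos [0.5738 0.0672 0.1238] phi -0.3597 q6 0.39 tilt [0.0048 0.0001] open 0.0928 grip 0.0 F [-0.3 -0.4 -0.1]
turn 0.0003 delta tool after turn [-0.0019 -0.0016  0.0898]
```

View pics/a1.png

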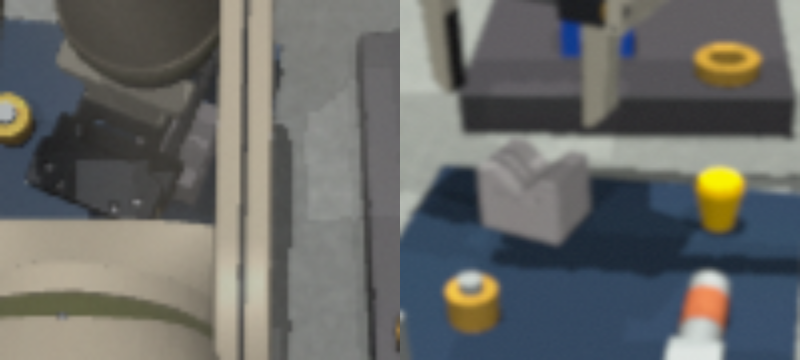

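The side crop shows the block at about (535,190), with the jaws above it and straddling it. The arm hides the top view. I'll descend and grip.

```bash
echo '[{"jaw":0.093, "tx":-0.04, "ty":-0.032, "tz":0.6}, {"jaw":0.093, "tz":0.6}, {"jaw":0.093, "tz":0.4}, {"jaw":0.093, "tz":0.19}, {"jaw":0.093}, {"jaw":0.093}, {"jaw":0.05}, {"jaw":0.05}, {"jaw":0.05}, {"jaw":0.05}, {"jaw":0.05}, {"jaw":0.05}, {"jaw":0.05}, {"jaw":0.05}, {"jaw":0.05}, {"jaw":0.05}]' > next.json && python3 inch.py next.json 25; python3 plan.py .572 .066 .034 -.36
```

```text
t: 4.8
tool_pos: [0.5696, 0.0657, 0.0312]
orientation: [-2.583, -1.788, 0.0]
force: [-1.7, -0.1, 2.9]
opening: 0.0562
gripper_force: 24.9
t 4.8 pos [0.5696 0.0657 0.0312] phi -0.3599 q6 0.39 tilt [-0.0001 -0.    ] open 0.0562 grip 24.856645613908768 F [-1.7 -0.1  2.9]
turn 0.0001 delta tool after turn [ 0.0011  0.0021 -0.0028]
```

Scaled: -0.04 m is -0.8, -0.03 m is -0.6.

```bash
echo '[{"jaw":0.05, "tz":-0.4}, {"jaw":0.05, "tz":-0.8}, {"jaw":0.05, "tz":-0.8}, {"jaw":0.05, "tz":-0.6}, {"jaw":0.05, "twist":-0.15}, {"jaw":0.05, "twist":-0.15}, {"jaw":0.05, "twist":-0.154}, {"jaw":0.05}, {"jaw":0.05}]' > next.json && python3 inch.py next.json; python3 plan.py .5663 -.2558 .16 .094
```

```text
t: 5.7
tool_pos: [0.569, 0.0656, 0.16]
orientation: [-2.124, -2.313, 0.002]
force: [-0.3, 0.1, -5.4]
opening: 0.0561
gripper_force: 24.8
t 5.7 pos [0.569  0.0656 0.16  ] phi 0.0854 q6 -0.06 tilt [-0.0019 -0.0001] open 0.0561 grip 24.824711233377457 F [-0.3  0.1 -5.4]
turn -0.0086 delta tool after turn [-0.3198 -0.0328  0.    ]
```

```bash
echo '[{"jaw":0.05, "tx":-0.8, "ty":-0.082, "twist":-0.0086}, {"jaw":0.05, "tx":-0.8, "ty":-0.082}, {"jaw":0.05, "tx":-0.8, "ty":-0.082}, {"jaw":0.05, "tx":-0.8, "ty":-0.082}, {"jaw":0.05, "tx":-0.8, "ty":-0.082}, {"jaw":0.05, "tx":-0.8, "ty":-0.082}, {"jaw":0.05, "tx":-0.8, "ty":-0.082}, {"jaw":0.05, "tx":-0.8, "ty":-0.082}, {"jaw":0.05, "tz":0.6}, {"jaw":0.05, "tz":0.6}, {"jaw":0.05}, {"jaw":0.05}, {"jaw":0.05}, {"jaw":0.05}]' > next.json && python3 inch.py next.json; python3 plan.py .5663 -.2558 .0675 .094
python3 - <<'E'
from plant import robot
import cv2,numpy as np,pickle
A=robot.read_camera("top");B=robot.read_camera("side");pickle.dump([A,B],open("c1.pkl","wb"))
a=A["image"][120:240,270:400]; b=B["image"][110:200,200:320]
cv2.imwrite("pics/a2.png",np.hstack([cv2.resize(a,(400,369)),cv2.resize(b,(400,369))])[:,:,::-1])
E
```

```text
t: 7.1
tool_pos: [0.5696, -0.2564, 0.1035]
orientation: [2.107, 2.326, 0.001]
force: [0.1, -0.9, -5.0]
opening: 0.0557
gripper_force: 24.8
t 7.1 pos [ 0.5696 -0.2564  0.1035] phi 0.0985 q6 -0.6 tilt [ 0.0031 -0.0018] open 0.0557 grip 24.825182408094406 F [ 0.1 -0.9 -5. ]
turn 0.0045 delta tool after turn [ 0.0009 -0.0033  0.036 ]
```

View pics/a2.png

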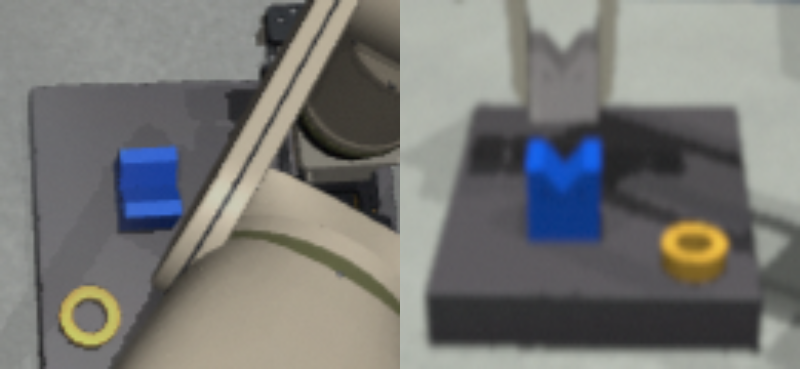

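Scaled: 0.018 m is 0.36, 0.01 m is 0.2.

```bash
echo '[{"jaw":0.05, "tx":0.018, "ty":-0.066, "tz":0.36, "twist":0.0045}, {"jaw":0.05, "tz":0.2}, {"jaw":0.05, "tz":0.1}, {"jaw":0.05}, {"jaw":0.05}, {"jaw":0.05}]' > next.json && python3 inch.py next.json; python3 plan.py .5663 -.2558 .0675 .094
```

```text
t: 7.8
tool_pos: [0.5652, -0.2556, 0.0686]
orientation: [2.114, 2.323, 0.0]
force: [0.4, 0.2, -5.3]
opening: 0.0562
gripper_force: 24.8
t 7.8 pos [ 0.5652 -0.2556  0.0686] phi 0.0941 q6 -0.6 tilt [ 0.0007 -0.0004] open 0.0562 grip 24.83735293149948 F [ 0.4  0.2 -5.3]
turn 0.0001 delta tool after turn [-0.0003  0.0011  0.0011]
```

```bash
echo '[{"jaw":0.05, "ty":0.022, "tz":0.03}, {"jaw":0.05}, {"jaw":0.05}, {"jaw":0.05}]' > next.json && python3 inch.py next.json; echo '[{"jaw":0.093}, {"jaw":0.093}, {"jaw":0.093}, {"jaw":0.093}, {"jaw":0.093}, {"jaw":0.093, "tz":-0.4}, {"jaw":0.093, "tz":-0.8}, {"jaw":0.093, "tz":-1}, {"jaw":0.093, "tz":-1}, {"jaw":0.093, "tz":-0.8}, {"jaw":0.093, "tx":1}, {"jaw":0.093, "tx":1}, {"jaw":0.093, "tx":1}, {"jaw":0.093, "tx":1}, {"jaw":0.093, "tx":1}, {"jaw":0.093, "tx":1}, {"jaw":0.093, "tx":1}, {"jaw":0.093, "tx":1}, {"jaw":0.093, "tx":0.6}, {"jaw":0.093}]' > next.json && python3 inch.py next.json
cat > m2.py <<'E'
from plant import robot
from vis import *
import pickle,sys
C=shot(robot); pickle.dump(C,open("c2.pkl","wb"))
import vis
_m=vis.masks
def masks(im,n):
    if n!="v_steel": return _m(im,n)
    f=cv2.resize(im,None,fx=S,fy=S,interpolation=cv2.INTER_CUBIC); return f.max(-1)>125
vis.masks=masks
for n,g in(("v_blue",(.556,-.1463,.04,.094)),("v_steel",(.5663,-.2558,.04,.094))):
    for t,cc in(("both",C),("top",C[:1]),("side",C[1:])): print(n,t,*fit(cc,n,*g))
a=C[0]["image"][150:220,290:390]; b=C[1]["image"][120:190,210:310]
cv2.imwrite("pics/a3.png",np.hstack([cv2.resize(q,(400,280),interpolation=cv2.INTER_CUBIC) for q in(a,b)])[:,:,::-1])
print(C[0]["image"][150:220:6,360].tolist())
E
python3 m2.py; python3 plan.py .5663 -.2558 .0675 .094
```

```text
t: 8.2
tool_pos: [0.5662, -0.2556, 0.0672]
orientation: [2.114, 2.323, 0.0]
force: [-1.0, -0.8, -0.7]
opening: 0.0559
gripper_force: 24.9
t: 10.2
tool_pos: [0.5246, 0.1766, 0.2667]
orientation: [-2.109, -2.328, -0.001]
force: [-0.8, -0.2, -0.2]
opening: 0.0927
gripper_force: 0.0
v_blue both [ 0.5558 -0.1463  0.0923] 116.3 [455, 524]
v_blue top [ 0.5579 -0.1463  0.0459] 87.1 [455]
v_blue side [ 0.5549 -0.1451  0.0963] 22.9 [524]
v_steel both [ 0.569  -0.2568  0.2168] 445.1 [429, 705]
v_steel top [ 0.569  -0.2558  0.1523] 152.8 [429]
v_steel side [ 0.5656 -0.2327 -0.076 ] 278.3 [705]
[[94, 93, 96], [95, 94, 97], [98, 96, 98], [213, 218, 222], [186, 180, 184], [175, 169, 172], [213, 217, 222], [47, 48, 49], [105, 102, 107], [105, 103, 107], [105, 105, 107], [105, 105, 109]]
t 10.3 pos [0.5253 0.1731 0.2666] phi 0.0959 q6 0.13 tilt [-0.0001 -0.0005] open 0.093 grip 0.0 F [ 0.9 -0.7  0.5]
turn 0.0019 delta tool after turn [-0.4308  0.0006  0.1993]
```

View pics/a3.png

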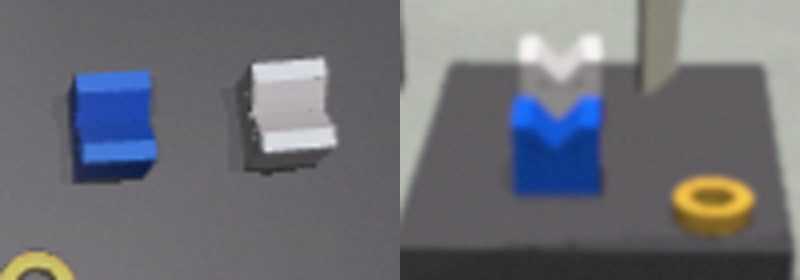

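```bash
cat > m3.py <<'E'
from vis import *; import vis,pickle
C=pickle.load(open("c2.pkl","rb")); c=C[0]
L=[box(s*16 if s>0 else -28,28 if s>0 else -16,-22.5,22.5,50,50) for s in(1,-1)]
M["lands"]=(L,[]); vis.masks=lambda im,n:mk(im)
print(c["image"][160:196,320].tolist()[::2])
res={}
f4=lambda im:cv2.resize(im,None,fx=S,fy=S,interpolation=cv2.INTER_CUBIC).astype(float)
for n,mk,g in(("blue",lambda im:(f4(im)[...,1]>TB)&(f4(im)[...,2]-f4(im)[...,0]>55),(.557,-.146,.04,.09)),("steel",lambda im:f4(im)[...,0]>198,(.567,-.256,.04,.094))):
  for TB in (85,92,100) if n=="blue" else (0,):
    r=fit([c],"lands",*g,win=.02); print(n,TB,*r); res[n]=r[0]
B,T=res["blue"],res["steel"]
for a in(.07,.08,.09,.1):
    d=T-B; print(a,"rel in blue frame",np.round([d[0]*np.cos(a)+d[1]*np.sin(a),-d[0]*np.sin(a)+d[1]*np.cos(a)],4))
p=[unproj(c,u,v,.09) for u,v in((319.1,179.1),(363.2,176.4))];print(p)
E
python3 m3.py
```

```text
[[101, 100, 102], [102, 100, 104], [101, 100, 104], [102, 101, 106], [69, 117, 211], [65, 118, 219], [52, 100, 202], [36, 75, 176], [34, 74, 176], [33, 73, 175], [32, 72, 170], [29, 69, 163], [31, 70, 163], [65, 119, 215], [68, 123, 218], [34, 63, 125], [22, 35, 75], [37, 42, 57]]
blue 85 [ 0.5556 -0.1454  0.0841] 11.4 [189]
blue 92 [ 0.5554 -0.1453  0.087 ] 12.6 [178]
blue 100 [ 0.5558 -0.1455  0.0905] 19.4 [166]
steel 0 [ 0.5659 -0.2539  0.1351] 47.2 [137]
0.07 rel in blue frame [ 0.0025 -0.1088]
0.08 rel in blue frame [ 0.0014 -0.1089]
0.09 rel in blue frame [ 0.0003 -0.1089]
0.1 rel in blue frame [-0.0008 -0.1089]
[array([ 0.55413723, -0.1462065 ,  0.09      ]), array([ 0.56462818, -0.25432878,  0.09      ])]
```

```bash
cat > m4.py <<'E'
from vis import *; import vis,pickle,sys
f4=lambda im:cv2.resize(im,None,fx=S,fy=S,interpolation=cv2.INTER_CUBIC).astype(float)
L=[]
for s in(1,-1):
    L.append(np.array([[s*x,y,50.] for x in(16,28) for y in(-22.5,22.5)]))
    L.append(np.array([[s*x,y,z] for x,z in((16,50.),(0,34.)) for y in(-22.5,22.5)]))
M["tops"]=(L,[])
def rel(C,T=None,show=True):
    res={}
    for n,g in(("blue",(.556,-.1455,.04,.088)),("steel",T or (.566,-.255,.04,.1))):
        vis.masks=(lambda im,_:(f4(im)[...,2]>(140))&(f4(im)[...,2]-f4(im)[...,0]>55)) if n=="blue" else (lambda im,_:f4(im)[...,0]>140)
        r=fit(C[:1],"tops",*g,win=.02); print(n,*r); res[n]=r[0]
    B,T=res["blue"],res["steel"]; d=T-B
    for a in(.08,.09,.1): print(a,"rel",np.round([d[0]*np.cos(a)+d[1]*np.sin(a),-d[0]*np.sin(a)+d[1]*np.cos(a)],4))
if __name__=="__main__": rel(pickle.load(open(sys.argv[1],"rb")))
E
python3 m4.py c2.pkl
```

```text
blue [ 0.5553 -0.145   0.0852] 11.6 [411]
steel [ 0.5662 -0.2542  0.1223] 8.2 [410]
0.08 rel [ 0.0021 -0.1097]
0.09 rel [ 0.001  -0.1097]
0.1 rel [-1.000e-04 -1.097e-01]
```

Run:
```python
from m4 import *
C=pickle.load(open("c0.pkl","rb")); rel(C,(.572,.067,.004,-.35))
# lands only w/ local thresholds and yaw profile for steel in c2
C=pickle.load(open("c2.pkl","rb"))
vis.masks=lambda im,_:f4(im)[...,0]>th
for th in(125,140,155,165):
    print(th,*fit(C[:1],"tops",.566,-.254,.04,.09,win=.02))
vis.masks=lambda im,_:(f4(im)[...,2]>th)&(f4(im)[...,2]-f4(im)[...,0]>55)
for th in(125,132,140,148): print(th,*fit(C[:1],"tops",.556,-.145,.04,.12,win=.02))
```

```text
blue [ 0.5553 -0.145   0.0843] 13.4 [406]
steel [ 0.5704  0.0674 -0.3357] 17.4 [369]
0.08 rel [0.032  0.2105]
0.09 rel [0.0341 0.2102]
0.1 rel [0.0362 0.2098]
125 [ 0.5662 -0.2543  0.1137] 13.8 [426]
140 [ 0.5662 -0.2542  0.1226] 8.2 [410]
155 [ 0.5663 -0.2543  0.1264] 17.7 [394]
165 [ 0.5665 -0.254   0.1128] 30.8 [381]
125 [ 0.5552 -0.1449  0.087 ] 8.3 [421]
132 [ 0.5552 -0.145   0.0901] 8.4 [416]
140 [ 0.5553 -0.145   0.0853] 11.6 [411]
148 [ 0.5555 -0.1451  0.0927] 15.4 [402]
```

```bash
python3 plan.py .5662 -.2548 .067 .118; echo '[{"jaw":0.093, "tx":-0.96, "twist":-0.0221}, {"jaw":0.093, "tx":-0.96}, {"jaw":0.093, "tx":-0.96}, {"jaw":0.093, "tx":-0.96}, {"jaw":0.093, "tx":-0.96}, {"jaw":0.093, "tx":-0.96}, {"jaw":0.093, "tx":-0.96}, {"jaw":0.093, "tx":-0.96}, {"jaw":0.093, "tx":-0.96}, {"jaw":0.093, "tz":0.8}, {"jaw":0.093, "tz":1}, {"jaw":0.093, "tz":0.6}, {"jaw":0.093}, {"jaw":0.093}, {"jaw":0.093}, {"jaw":0.093}]' > next.json && python3 inch.py next.json >/dev/null; python3 plan.py .5662 -.2548 .067 .118
```

```text
t 10.3 pos [0.5253 0.1731 0.2666] phi 0.0959 q6 0.13 tilt [-0.0001 -0.0005] open 0.093 grip 0.0 F [ 0.9 -0.7  0.5]
turn -0.0221 delta tool after turn [-0.4297 -0.0097  0.1998]
t 11.9 pos [ 0.576  -0.2575  0.1499] phi 0.116 q6 -0.62 tilt [ 0.0042 -0.0024] open 0.0926 grip 0.0 F [0.7 0.1 0.1]
turn -0.002 delta tool after turn [ 0.0041 -0.0097  0.0829]
```

Scaled: 0.035 m is 0.7, 0.03 m is 0.6.

```bash
echo '[{"jaw":0.093, "tx":0.082, "ty":-0.194, "tz":0.7, "twist":-0.002}, {"jaw":0.093, "tz":0.6}, {"jaw":0.093, "tz":0.3}, {"jaw":0.093}, {"jaw":0.093}, {"jaw":0.093}]' > next.json && python3 inch.py next.json >/dev/null; python3 plan.py .5662 -.2548 .067 .118
```

```text
t 12.5 pos [ 0.566  -0.2543  0.0691] phi 0.1183 q6 -0.62 tilt [ 0.0031 -0.0018] open 0.0929 grip 0.0 F [ 0.1  0.1 -0.3]
turn 0.0003 delta tool after turn [-0.0005  0.0002  0.0021]
```

```bash
echo '[{"jaw":0.093, "tz":0.04}, {"jaw":0.05}, {"jaw":0.05}, {"jaw":0.05}, {"jaw":0.05}, {"jaw":0.05}, {"jaw":0.05}, {"jaw":0.05}]' > next.json && python3 inch.py next.json 30 ; python3 plan.py .565 -.255 .067 .088;  echo '[{"jaw":0.05, "tz":-0.06}, {"jaw":0.05, "twist":0.03}, {"jaw":0.05}, {"jaw":0.05}]' > next.json && python3 inch.py next.json; python3 plan.py .565 -.255 .067 .088
```

```text
t: 13.3
tool_pos: [0.5646, -0.2535, 0.0647]
orientation: [2.086, 2.349, 0.0]
force: [2.1, 0.5, -1.4]
opening: 0.0562
gripper_force: 30.0
t 13.3 pos [ 0.5646 -0.2535  0.0647] phi 0.1182 q6 -0.62 tilt [ 0.0004 -0.0001] open 0.0562 grip 29.999744296073914 F [ 2.1  0.5 -1.4]
turn 0.0302 delta tool after turn [-0.0016  0.0003 -0.0023]
t: 13.7
tool_pos: [0.5637, -0.2532, 0.0669]
orientation: [-2.119, -2.317, 0.001]
force: [-0.2, -0.3, -5.5]
opening: 0.0559
gripper_force: 30.0
t 13.7 pos [ 0.5637 -0.2532  0.0669] phi 0.0889 q6 -0.59 tilt [-0.0015  0.0007] open 0.0559 grip 29.999806880950928 F [-0.2 -0.3 -5.5]
turn 0.0009 delta tool after turn [-0.002   0.0011 -0.0001]
```

```bash
echo '[{"jaw":0.05, "tx":-0.016, "ty":0.024}, {"jaw":0.05, "tz":0.036}, {"jaw":0.05, "tz":0.02}, {"jaw":0.05}, {"jaw":0.05}, {"jaw":0.05}]' > next.json && python3 inch.py next.json; python3 plan.py .565 -.2539 .067 .088
```

```text
t: 14.3
tool_pos: [0.5656, -0.2541, 0.0648]
orientation: [-2.121, -2.317, 0.0]
force: [0.6, 0.3, -5.0]
opening: 0.0561
gripper_force: 30.0
t 14.3 pos [ 0.5656 -0.2541  0.0648] phi 0.0882 q6 -0.59 tilt [-0.0002  0.0001] open 0.0561 grip 29.999754577875137 F [ 0.6  0.3 -5. ]
turn 0.0002 delta tool after turn [ 0.0003 -0.0006 -0.0022]
```

Nearly down. I'll take the last bit, release, back off to the left and re-measure.

```bash
echo '[{"jaw":0.05, "ty":-0.012, "tz":0.016}, {"jaw":0.05}, {"jaw":0.05}]' > next.json && python3 inch.py next.json; echo '[{"jaw":0.093}, {"jaw":0.093}, {"jaw":0.093}, {"jaw":0.093}, {"jaw":0.093}, {"jaw":0.093, "tz":-0.4}, {"jaw":0.093, "tz":-0.8}, {"jaw":0.093, "tz":-1}, {"jaw":0.093, "tz":-1}, {"jaw":0.093, "tx":1}, {"jaw":0.093, "tx":1}, {"jaw":0.093, "tx":1}, {"jaw":0.093, "tx":1}, {"jaw":0.093, "tx":1}, {"jaw":0.093, "tx":1}, {"jaw":0.093, "tx":1}, {"jaw":0.093, "tx":1}, {"jaw":0.093, "tx":0.6}, {"jaw":0.093}]' > next.json && python3 inch.py next.json>/dev/null;python3 -c "
from plant import robot;from vis import *;import pickle
pickle.dump(shot(robot),open('c3.pkl','wb'))"; python3 m4.py c3.pkl; python3 plan.py .5885 .178 .09 .09
```

```text
t: 14.6
tool_pos: [0.5656, -0.2542, 0.0647]
orientation: [2.121, 2.317, 0.001]
force: [-0.7, 1.7, 0.4]
opening: 0.0557
gripper_force: 30.0
blue [ 0.5553 -0.145   0.0845] 11.4 [410]
steel [ 0.5657 -0.2551  0.0938] 9.4 [411]
0.08 rel [ 0.0016 -0.1106]
0.09 rel [ 0.0005 -0.1106]
0.1 rel [-0.0006 -0.1106]
t 16.6 pos [0.527  0.1744 0.2239] phi 0.0901 q6 0.14 tilt [-0.0001 -0.0006] open 0.093 grip 0.0 F [-0.1 -0.4  0.1]
turn 0.0001 delta tool after turn [-0.0019  0.0616  0.1339]
```

```bash
echo '[{"jaw":0.093, "tx":0.02, "ty":0.62, "tz":0.4}, {"jaw":0.093, "tx":0.02, "ty":0.62, "tz":0.8}, {"jaw":0.093, "tz":0.8}, {"jaw":0.093, "tz":0.6}, {"jaw":0.093}, {"jaw":0.093}, {"jaw":0.093}]' > next.json && python3 inch.py next.json>/dev/null; python3 plan.py .589 .178 .029 .09
```

```text
t 17.3 pos [0.5902 0.1811 0.0974] phi 0.0873 q6 0.13 tilt [0.004  0.0007] open 0.0929 grip 0.0 F [0.8 0.8 0.3]
turn -0.0027 delta tool after turn [-0.003  -0.0018  0.0684]
```

Units first: shifts go in shares of 50 mm. So 0.03 m is 0.6, 0.025 m is 0.5.

```bash
echo '[{"jaw":0.093, "tx":-0.06, "ty":-0.02, "tz":0.6}, {"jaw":0.093, "tz":0.5}, {"jaw":0.093, "tz":0.2}, {"jaw":0.093}, {"jaw":0.093}]' > next.json && python3 inch.py next.json>/dev/null; python3 plan.py .589 .178 .029 .09;  echo '[{"jaw":0.02, "tz":0.04}, {"jaw":0.02}, {"jaw":0.02}, {"jaw":0.02}, {"jaw":0.02}, {"jaw":0.02}, {"jaw":0.02}, {"jaw":0.02}, {"jaw":0.02}, {"jaw":0.02}, {"jaw":0.02}, {"jaw":0.02}]' > next.json && python3 inch.py next.json 15; python3 plan.py .5605 -.2001 .029 .088
```

```text
t 17.8 pos [0.589  0.1787 0.0316] phi 0.0883 q6 0.12 tilt [0.0025 0.0005] open 0.0927 grip 0.0 F [ 1.1 -0.3  0.2]
turn -0.0017 delta tool after turn [-0.0007 -0.      0.0026]
t: 19.0
tool_pos: [0.5877, 0.1785, 0.0275]
orientation: [-2.121, -2.317, 0.0]
force: [0.9, 0.3, -0.4]
opening: 0.0296
gripper_force: 15.0
t 19.0 pos [0.5877 0.1785 0.0275] phi 0.0882 q6 0.12 tilt [-0. -0.] open 0.0296 grip 14.999995529651642 F [ 0.9  0.3 -0.4]
turn 0.0002 delta tool after turn [-0.3747 -0.0603 -0.0015]
```

Scaled: -0.0468 m is -0.936, -0.0075 m is -0.15.

```bash
echo '[{"jaw":0.02, "tz":-0.6}, {"jaw":0.02, "tz":-1}, {"jaw":0.02, "tz":-1}, {"jaw":0.02, "tx":-0.936, "ty":-0.15}, {"jaw":0.02, "tx":-0.936, "ty":-0.15}, {"jaw":0.02, "tx":-0.936, "ty":-0.15}, {"jaw":0.02, "tx":-0.936, "ty":-0.15}, {"jaw":0.02, "tx":-0.936, "ty":-0.15}, {"jaw":0.02, "tx":-0.936, "ty":-0.15}, {"jaw":0.02, "tx":-0.936, "ty":-0.15}, {"jaw":0.02, "tx":-0.936, "ty":-0.15}, {"jaw":0.02}, {"jaw":0.02}, {"jaw":0.02}, {"jaw":0.02}]' > next.json && python3 inch.py next.json; python3 plan.py .5605 -.2001 .0635 .088
```

```text
t: 20.5
tool_pos: [0.561, -0.1983, 0.1574]
orientation: [-2.119, -2.319, -0.0]
force: [-0.2, 0.7, -2.0]
opening: 0.0298
gripper_force: 15.0
t 20.5 pos [ 0.561  -0.1983  0.1574] phi 0.0899 q6 -0.52 tilt [-0.0003  0.0004] open 0.0298 grip 14.999922662973404 F [-0.2  0.7 -2. ]
turn 0.0019 delta tool after turn [-0.0018 -0.0007  0.0939]
```

Run:
```python
from plant import robot
import cv2
b=robot.read_camera("side")["image"][90:200,190:330]
cv2.imwrite("pics/a4.png",cv2.resize(b,(560,440))[:,:,::-1])
```

```text
(no output)
```

View pics/a4.png

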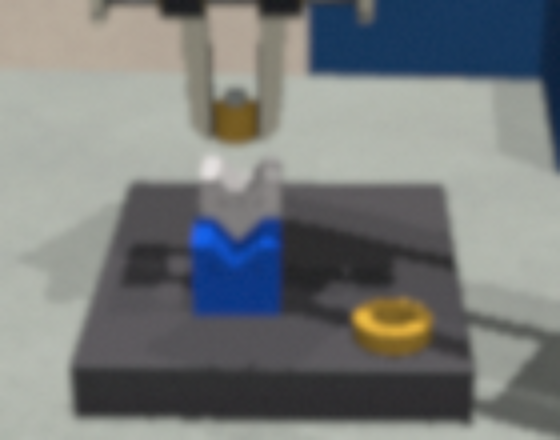

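The jack is held at about (235,118), upright and above the gap between the blocks. Lowering it now.

Scaled: 0.04 m is 0.8, 0.03 m is 0.6.

```bash
echo '[{"jaw":0.02, "tx":-0.036, "ty":-0.01, "tz":0.8}, {"jaw":0.02, "tz":0.6}, {"jaw":0.02, "tz":0.3}, {"jaw":0.02, "tz":0.12}, {"jaw":0.02}, {"jaw":0.02}, {"jaw":0.02}]' > next.json && python3 inch.py next.json; python3 plan.py .5605 -.2001 .0635 .088
```

```text
t: 21.25
tool_pos: [0.5619, -0.2021, 0.0685]
orientation: [2.119, 2.315, 0.002]
force: [-0.4, -0.1, -1.1]
opening: 0.0296
gripper_force: 15.0
t 21.25 pos [ 0.5619 -0.2021  0.0685] phi 0.0883 q6 -0.52 tilt [ 0.0028 -0.0013] open 0.0296 grip 14.999852925539017 F [-0.4 -0.1 -1.1]
turn 0.0003 delta tool after turn [ 0.0022 -0.0012  0.005 ]
```

```bash
echo '[{"jaw":0.02, "tx":0.02, "ty":-0.012, "tz":0.05}, {"jaw":0.02}, {"jaw":0.02}, {"jaw":0.02}]' > next.json && python3 inch.py next.json>/dev/null; python3 plan.py .5605 -.2001 .0635 .088
```

```text
t 21.65 pos [ 0.5599 -0.2007  0.0641] phi 0.0881 q6 -0.52 tilt [ 0.0001 -0.0001] open 0.03 grip 14.999949038028717 F [ 0.3 -0.3 -1.1]
turn 0.0001 delta tool after turn [0.0006 0.0007 0.0006]
```

```bash
echo '[{"jaw":0.02, "tx":0.008, "ty":0.014, "tz":0.02}, {"jaw":0.02}, {"jaw":0.02}, {"jaw":0.02}]' > next.json && python3 inch.py next.json; echo '[{"jaw":0.06}, {"jaw":0.06}, {"jaw":0.06}, {"jaw":0.06}, {"jaw":0.093, "tz":-0.4}, {"jaw":0.093, "tz":-0.8}, {"jaw":0.093, "tz":-1}, {"jaw":0.093, "tz":-1}, {"jaw":0.093, "tx":1}, {"jaw":0.093, "tx":1}, {"jaw":0.093, "tx":1}, {"jaw":0.093, "tx":1}, {"jaw":0.093, "tx":1}, {"jaw":0.093, "tx":1}, {"jaw":0.093, "tx":1}, {"jaw":0.093, "tx":1}, {"jaw":0.093}]' > next.json && python3 inch.py next.json>/dev/null;cat > m5.py <<'E'
from plant import robot;from vis import *;import pickle
C=shot(robot);pickle.dump(C,open('c4.pkl','wb'))
import vis; m0=vis.masks
vis.masks=lambda im,n:(lambda f:(f[...,0]-f[...,2]>35)|(f.min(-1)>150))(cv2.resize(im,None,fx=S,fy=S,interpolation=cv2.INTER_CUBIC).astype(float))
print("jack",*fit(C[:1],"jack",.5605,-.2,.04,0,False,win=.016))
vis.masks=m0
import m4; m4.rel(C)
cv2.imwrite("pics/a5.png",cv2.resize(C[0]["image"][150:230,290:390],(800,600),interpolation=cv2.INTER_CUBIC)[:,:,::-1])
E
python3 m5.py;  python3 plan.py .4577 .2335 .09 -.066
```

```text
t: 22.05
tool_pos: [0.5605, -0.2004, 0.0634]
orientation: [2.121, 2.317, -0.0]
force: [-4.4, -0.6, 6.0]
opening: 0.0295
gripper_force: 15.0
jack [ 0.5614 -0.2006  0.    ] 21.6 [122]
blue [ 0.5554 -0.1449  0.0878] 11.8 [411]
steel [ 0.5657 -0.2551  0.091 ] 9.4 [412]
0.08 rel [ 0.0015 -0.1107]
0.09 rel [ 0.0004 -0.1107]
0.1 rel [-0.0008 -0.1107]
t 23.85 pos [0.5248 0.1994 0.2228] phi 0.0914 q6 0.18 tilt [-0.0003 -0.0003] open 0.0929 grip 0.0 F [ 0.  -0.3 -0.1]
turn 0.1574 delta tool after turn [ 0.0296 -0.0692  0.1328]
```

View pics/a5.png

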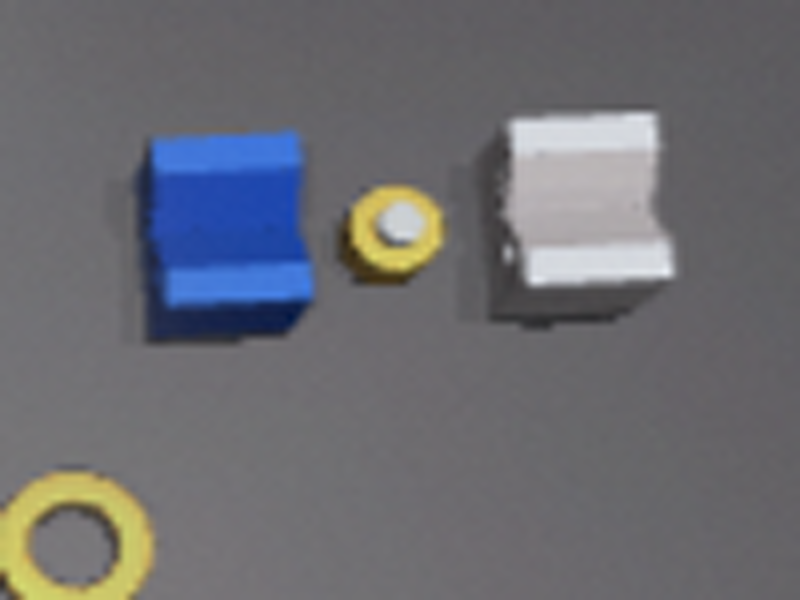

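The jack stands centred between the two blocks at about (400,230), and the grooves line up. Shaft next.

Scaled: 0.04 m is 0.8, -0.035 m is -0.7.

```bash
echo '[{"jaw":0.093, "twist":0.078}, {"jaw":0.093, "twist":0.078}, {"jaw":0.093, "tx":0.3, "ty":-0.7, "tz":0.4}, {"jaw":0.093, "tx":0.292, "ty":-0.684, "tz":0.6}, {"jaw":0.093, "tz":0.8}, {"jaw":0.093, "tz":0.6}, {"jaw":0.093}, {"jaw":0.093}, {"jaw":0.093}, {"jaw":0.093}]' > next.json && python3 inch.py next.json>/dev/null; python3 plan.py .4577 .2345 .029 -.0645
```

```text
t 24.85 pos [0.4601 0.2326 0.1054] phi -0.0686 q6 0.44 tilt [0.0035 0.0013] open 0.0931 grip 0.0 F [0.7 0.1 1.2]
turn -0.0041 delta tool after turn [ 0.0016 -0.0027  0.0764]
```

Scaled: 0.04 m is 0.8, 0.025 m is 0.5.

```bash
echo '[{"jaw":0.093, "tx":0.032, "ty":-0.03, "tz":0.8}, {"jaw":0.093, "tz":0.5}, {"jaw":0.093, "tz":0.16}, {"jaw":0.093}, {"jaw":0.093}, {"jaw":0.093}]' > next.json && python3 inch.py next.json>/dev/null; python3 plan.py .4577 .2345 .029 -.0645
```

```text
t 25.45 pos [0.4584 0.2347 0.032 ] phi -0.0678 q6 0.44 tilt [0.0031 0.0012] open 0.093 grip 0.0 F [0.8 0.4 0.4]
turn -0.0033 delta tool after turn [-0.0003 -0.0007  0.003 ]
```

Scaled: 0.0015 m is 0.03.

```bash
echo '[{"jaw":0.02, "tz":0.03, "twist":-0.003}, {"jaw":0.02}, {"jaw":0.02}, {"jaw":0.02}, {"jaw":0.02}, {"jaw":0.02}, {"jaw":0.02}, {"jaw":0.02}, {"jaw":0.02}, {"jaw":0.02}, {"jaw":0.02}, {"jaw":0.02}]' > next.json && python3 inch.py next.json 35; python3 plan.py .5605 -.2001 .029 .089
```

```text
t: 26.65
tool_pos: [0.4569, 0.2341, 0.0285]
orientation: [2.292, 2.148, 0.0]
force: [1.4, 0.2, -0.5]
opening: 0.0278
gripper_force: 35.0
t 26.65 pos [0.4569 0.2341 0.0285] phi -0.0649 q6 0.44 tilt [0.0001 0.    ] open 0.0278 grip 34.99938726425171 F [ 1.4  0.2 -0.5]
turn -0.1539 delta tool after turn [-0.4417  0.0646 -0.0005]
```

Scaled: -0.0442 m is -0.884, -0.04 m is -0.8.

```bash
echo '[{"jaw":0.02, "tz":-0.4}, {"jaw":0.02, "tz":-0.8}, {"jaw":0.02, "tz":-0.8}, {"jaw":0.02, "tz":-0.8}, {"jaw":0.02, "twist":-0.077}, {"jaw":0.02, "twist":-0.077}, {"jaw":0.02, "tx":-0.884, "ty":0.13}, {"jaw":0.02, "tx":-0.884, "ty":0.13}, {"jaw":0.02, "tx":-0.884, "ty":0.13}, {"jaw":0.02, "tx":-0.884, "ty":0.13}, {"jaw":0.02, "tx":-0.884, "ty":0.13}, {"jaw":0.02, "tx":-0.884, "ty":0.13}, {"jaw":0.02, "tx":-0.884, "ty":0.13}, {"jaw":0.02, "tx":-0.884, "ty":0.13}, {"jaw":0.02, "tx":-0.884, "ty":0.13}, {"jaw":0.02, "tx":-0.884, "ty":0.13}, {"jaw":0.02}, {"jaw":0.02}, {"jaw":0.02}, {"jaw":0.02}]' > next.json && python3 inch.py next.json; python3 plan.py .5605 -.2001 .1015 .089
python3 - <<'E'
from plant import robot
import cv2,numpy as np,pickle
A=robot.read_camera("top");B=robot.read_camera("side");pickle.dump([A,B],open("c5.pkl","wb"))
a=A["image"][120:240,270:400]; b=B["image"][90:200,190:330]
cv2.imwrite("pics/a6.png",np.hstack([cv2.resize(a,(400,369)),cv2.resize(b,(400,369))])[:,:,::-1])
E
```

```text
t: 28.65
tool_pos: [0.5606, -0.199, 0.168]
orientation: [-2.118, -2.319, 0.0]
force: [-0.1, 0.3, -6.4]
opening: 0.0281
gripper_force: 35.0
t 28.65 pos [ 0.5606 -0.199   0.168 ] phi 0.0905 q6 -0.52 tilt [-0.001   0.0007] open 0.0281 grip 34.997772574424744 F [-0.1  0.3 -6.4]
turn 0.0015 delta tool after turn [-0.0012 -0.0001  0.0665]
```

View pics/a6.png

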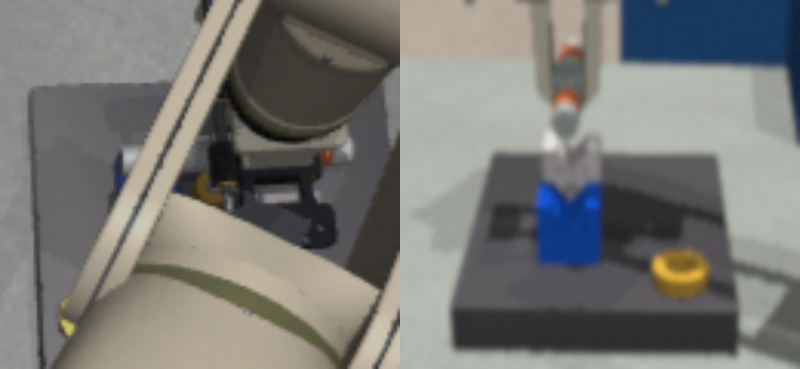

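Run:
```python
from ov import *
C=pickle.load(open("c5.pkl","rb"))
overlay(C,dict(shaft=(.5606,-.199,.1575,.0905)),"pics/a7.png",[(290,140,80,60),(220,90,80,60)])
```

```text
(no output)
```

View pics/a7.png

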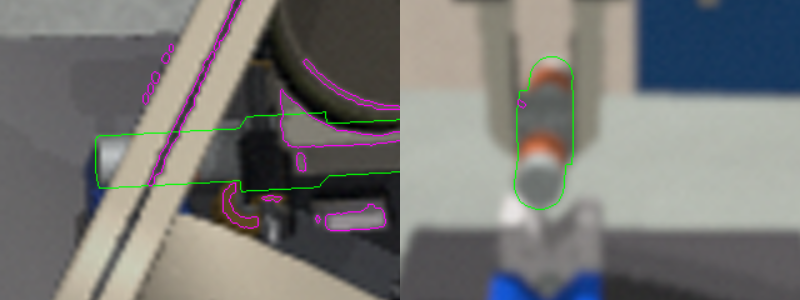

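The shaft's outline matches the model within about 1 mm (left end at about (97,162) in the top crop). Lowering it into the grooves.

Scaled: 0.03 m is 0.6, 0.02 m is 0.4.

```bash
echo '[{"jaw":0.02, "tx":-0.02, "tz":0.6}, {"jaw":0.02, "tz":0.4}, {"jaw":0.02, "tz":0.16}, {"jaw":0.02}, {"jaw":0.02}, {"jaw":0.02}, {"jaw":0.02}, {"jaw":0.02}]' > next.json && python3 inch.py next.json; python3 plan.py .5605 -.2001 .1015 .089
```

```text
t: 29.55
tool_pos: [0.5616, -0.2015, 0.1115]
orientation: [2.119, 2.317, 0.001]
force: [-0.6, 0.6, -5.7]
opening: 0.0276
gripper_force: 35.0
t 29.55 pos [ 0.5616 -0.2015  0.1115] phi 0.0892 q6 -0.52 tilt [ 0.0013 -0.0006] open 0.0276 grip 34.997729659080505 F [-0.6  0.6 -5.7]
turn 0.0002 delta tool after turn [ 0.0015 -0.001   0.01  ]
```

Scaled: 0.005 m is 0.1, 0.002 m is 0.04.

```bash
echo '[{"jaw":0.02, "tx":0.02, "ty":-0.01, "tz":0.1}, {"jaw":0.02, "tz":0.04}, {"jaw":0.02}, {"jaw":0.02}, {"jaw":0.02}]' > next.json && python3 inch.py next.json; python3 plan.py .5605 -.2001 .1015 .089
```

```text
t: 30.05
tool_pos: [0.5605, -0.2004, 0.1035]
orientation: [2.12, 2.318, 0.0]
force: [0.5, -0.2, -5.5]
opening: 0.0276
gripper_force: 35.0
t 30.05 pos [ 0.5605 -0.2004  0.1035] phi 0.0891 q6 -0.52 tilt [0. 0.] open 0.0276 grip 34.997663497924805 F [ 0.5 -0.2 -5.5]
turn 0.0001 delta tool after turn [0.0003 0.     0.002 ]
```

Scaled: 0.001 m is 0.02.

```bash
echo '[{"jaw":0.02, "tz":0.02}, {"jaw":0.02}, {"jaw":0.02}]' > next.json && python3 inch.py next.json; echo '[{"jaw":0.02, "tz":0.02}, {"jaw":0.02}, {"jaw":0.02}]' > next.json && python3 inch.py next.json; python3 plan.py .5605 -.2001 .1015 .089
```

```text
t: 30.35
tool_pos: [0.5605, -0.2003, 0.1025]
orientation: [-2.12, -2.318, 0.0]
force: [-0.8, -0.9, -5.9]
opening: 0.0277
gripper_force: 35.0
t: 30.65
tool_pos: [0.5606, -0.2005, 0.1019]
orientation: [2.12, 2.318, 0.0]
force: [-1.2, -0.1, -2.4]
opening: 0.0277
gripper_force: 35.0
t 30.65 pos [ 0.5606 -0.2005  0.1019] phi 0.0892 q6 -0.52 tilt [ 0.0003 -0.0002] open 0.0277 grip 34.999786019325256 F [-1.2 -0.1 -2.4]
turn 0.0002 delta tool after turn [ 0.0004 -0.0001  0.0004]
```

Scaled: 0.0006 m is 0.012.

```bash
echo '[{"jaw":0.02, "tz":0.012}, {"jaw":0.02}, {"jaw":0.02}]' > next.json && python3 inch.py next.json; echo '[{"jaw":0.06}, {"jaw":0.06}, {"jaw":0.06}, {"jaw":0.06}, {"jaw":0.06, "tz":-0.4}, {"jaw":0.093, "tz":-0.8}, {"jaw":0.093, "tz":-1}, {"jaw":0.093, "tz":-0.6}, {"jaw":0.093, "tx":1}, {"jaw":0.093, "tx":1}, {"jaw":0.093, "tx":1}, {"jaw":0.093, "tx":1}, {"jaw":0.093, "tx":1}, {"jaw":0.093, "tx":1}, {"jaw":0.093, "tx":1}, {"jaw":0.093}]' > next.json && python3 inch.py next.json>/dev/null
cat > m6.py <<'E'
from plant import robot;from ov import *
C=shot(robot);pickle.dump(C,open('c6.pkl','wb'))
import vis; vis.masks=lambda im,n:(lambda f:((f[...,0]>145)|(f[...,0]-f[...,2]>40)))(cv2.resize(im,None,fx=S,fy=S,interpolation=cv2.INTER_CUBIC).astype(float))
a=C[0]["image"][150:210,290:390]; b=C[1]["image"][115:190,210:310]
P=dict(shaft=(.5605,-.2,.091,.089),v_blue=(.5554,-.1449,.04,.088),v_steel=(.5657,-.2551,.04,.091),jack=(.5605,-.2,.04,0))
import ov; ov.masks=lambda im,n:np.zeros((384*S,512*S),bool)
overlay(C,P,"pics/a8.png",[(290,145,100,75),(210,115,100,75)])
E
python3 m6.py; python3 plan.py .5946 .3034 .2 1.16
```

```text
t: 30.95
tool_pos: [0.5606, -0.2005, 0.1017]
orientation: [2.12, 2.318, 0.0]
force: [-5.4, 1.6, 5.8]
opening: 0.0277
gripper_force: 35.0
t 32.65 pos [0.529  0.1494 0.2408] phi 0.0923 q6 0.09 tilt [ 0.0001 -0.0003] open 0.0931 grip 0.0 F [-0.  -0.7 -0.1]
turn -1.0677 delta tool after turn [0.0014 0.1674 0.0408]
```

View pics/a8.png

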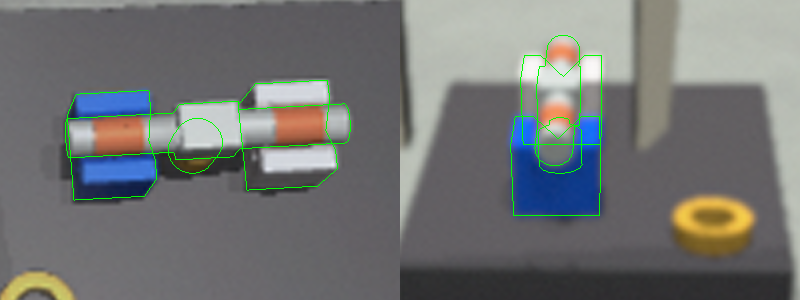

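The shaft lies in both grooves with its square at about (210,130), over the jack. Now to refine the indicator's pose before gripping it.

Run:
```python
from vis import *; import pickle
C=pickle.load(open("c0.pkl","rb"))
p=unproj(C[0],134.3,154.9,.114); d=unproj(C[0],145,152.4,.061); print(p,d,np.linalg.norm((d-p)[:2]),np.arctan2(d[1]-p[1],d[0]-p[0]))
k=160/400; # side crop ov1: origin (150,130)
p=unproj(C[1],150+(487-400)*k,130+314*k,.114); d=unproj(C[1],150+(460-400)*k,130+367*k,.061); print(p,d,np.linalg.norm((d-p)[:2]),np.arctan2(d[1]-p[1],d[0]-p[0]))
```

```text
[0.59312146 0.30382762 0.114     ] [0.61662687 0.29353667 0.061     ] 0.02565945616348234 -0.41267240985013537
[0.59185338 0.30482014 0.114     ] [0.61790906 0.29742942 0.061     ] 0.027083594661917017 -0.2763909234803796
```

```bash
echo '[{"jaw":0.093, "twist":-0.1335}, {"jaw":0.093, "twist":-0.1335}, {"jaw":0.093, "twist":-0.1335}, {"jaw":0.093, "twist":-0.1335}, {"jaw":0.093, "twist":-0.1335}, {"jaw":0.093, "twist":-0.1335}, {"jaw":0.093, "twist":-0.1335}, {"jaw":0.093, "twist":-0.1335}, {"jaw":0.06, "ty":0.84}, {"jaw":0.06, "ty":0.84}, {"jaw":0.06, "ty":0.84}, {"jaw":0.06, "ty":0.8}, {"jaw":0.06, "tz":0.8}, {"jaw":0.06}, {"jaw":0.06}, {"jaw":0.06}, {"jaw":0.06}]' > next.json && python3 inch.py next.json>/dev/null;  python3 plan.py .5935 .304 .097 1.161
```

```text
t 34.35 pos [0.597  0.2994 0.2034] phi 1.1558 q6 -0.77 tilt [0.0028 0.001 ] open 0.0602 grip 0.0 F [-0.5 -0.   0.9]
turn -0.0052 delta tool after turn [0.0053 0.0026 0.1064]
```

Scaled: 0.04 m is 0.8, 0.02 m is 0.4.

```bash
echo '[{"jaw":0.06, "tx":0.09, "ty":0.052, "tz":0.8, "twist":-0.005}, {"jaw":0.06, "tz":0.8}, {"jaw":0.06, "tz":0.4}, {"jaw":0.06}, {"jaw":0.06}, {"jaw":0.06}, {"jaw":0.06}]' > next.json && python3 inch.py next.json>/dev/null;  python3 plan.py .5935 .304 .097 1.161
python3 - <<'E'
from plant import robot
import cv2
b=robot.read_camera("side")["image"][190:340,120:280]
cv2.imwrite("pics/a9.png",cv2.resize(b,(480,450))[:,:,::-1])
E
```

```text
t 35.05 pos [0.5945 0.305  0.1038] phi 1.1621 q6 -0.76 tilt [0.0039 0.0016] open 0.0601 grip 0.0 F [-1.1  0.9  0.5]
turn 0.0011 delta tool after turn [ 0.0005 -0.0013  0.0068]
```

View pics/a9.png

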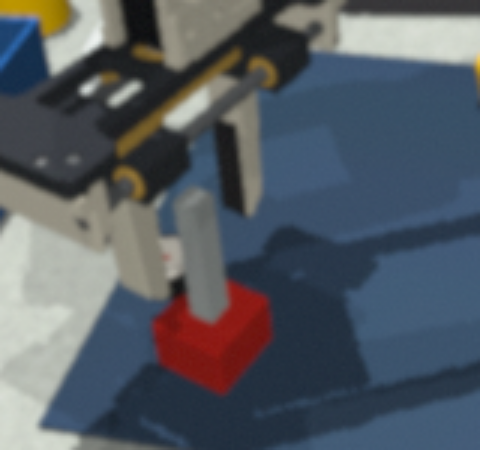

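Run:
```python
import pickle; from vis import *
C=pickle.load(open("c0.pkl","rb")); c=C[1]
f=np.array([.4,.917,0])
for X in ([.5945,.305,.082],[.5935,.304,.082],[.5935,.304,.114],[.5935,.304,.036],*[np.array([.5945,.305,.082])+s*.030*f for s in(1,-1)],*[np.array([.5945,.305,.082])+s*.0475*f for s in(1,-1)]):
    p=proj(c,np.array([X]))[0]; print(X,((p-[120,190])*3).round())
```

```text
[0.5945, 0.305, 0.082] [197. 244.]
[0.5935, 0.304, 0.082] [199. 243.]
[0.5935, 0.304, 0.114] [192. 195.]
[0.5935, 0.304, 0.036] [209. 307.]
[0.6065  0.33251 0.082  ] [157. 283.]
[0.5825  0.27749 0.082  ] [233. 209.]
[0.6135    0.3485575 0.082    ] [132. 306.]
[0.5755    0.2614425 0.082    ] [253. 190.]
```

Projecting the fingertips and the post puts the post at about (200,243), centred between the jaws. Gripping it.

Scaled: 0.004 m is 0.08.

```bash
echo '[{"jaw":0.06, "tz":0.08}, {"jaw":0.06}, {"jaw":0.06}, {"jaw":0.01}, {"jaw":0.01}, {"jaw":0.01}, {"jaw":0.01}, {"jaw":0.01}, {"jaw":0.01}, {"jaw":0.01}, {"jaw":0.01}, {"jaw":0.01}, {"jaw":0.01}]' > next.json && python3 inch.py next.json 35;  python3 plan.py .5605 -.2001 .0635 1.661
```

```text
t: 36.4
tool_pos: [0.5929, 0.3044, 0.0969]
orientation: [-0.637, -3.076, 0.0]
force: [-0.3, -1.3, 0.3]
opening: 0.0138
gripper_force: 35.0
t 36.4 pos [0.5929 0.3044 0.0969] phi 1.1622 q6 -0.76 tilt [-0.0001 -0.    ] open 0.0138 grip 34.99997913837433 F [-0.3 -1.3  0.3]
turn -0.4988 delta tool after turn [ 0.0777 -0.4996  0.0334]
```

Scaled: -0.045 m is -0.9, -0.04 m is -0.8.

```bash
echo '[{"jaw":0.01, "tz":-0.4}, {"jaw":0.01, "tz":-0.8}, {"jaw":0.01, "tz":-0.9}, {"jaw":0.01, "tz":-0.8}, {"jaw":0.01, "twist":-0.1243}, {"jaw":0.01, "twist":-0.1243}, {"jaw":0.01, "twist":-0.1243}, {"jaw":0.01, "twist":-0.1243}, {"jaw":0.01}, {"jaw":0.01}, {"jaw":0.01}]' > next.json && python3 inch.py next.json;  python3 plan.py .4808 -.2074 .24 1.659
```

```text
t: 37.5
tool_pos: [0.5928, 0.3044, 0.2414]
orientation: [0.135, -3.138, 0.001]
force: [1.2, -1.0, -5.3]
opening: 0.0138
gripper_force: 35.0
t 37.5 pos [0.5928 0.3044 0.2414] phi 1.6565 q6 -1.26 tilt [-0.0007 -0.0004] open 0.0138 grip 34.998952746391296 F [ 1.2 -1.  -5.3]
turn -0.0025 delta tool after turn [ 0.1566 -0.4999  0.0017]
```

Scaled: -0.0417 m is -0.834, 0.0131 m is 0.262.

```bash
echo '[{"jaw":0.01, "tx":0.262, "ty":-0.834, "twist":-0.0025}, {"jaw":0.01, "tx":0.262, "ty":-0.834}, {"jaw":0.01, "tx":0.262, "ty":-0.834}, {"jaw":0.01, "tx":0.262, "ty":-0.834}, {"jaw":0.01, "tx":0.262, "ty":-0.834}, {"jaw":0.01, "tx":0.262, "ty":-0.834}, {"jaw":0.01, "tx":0.262, "ty":-0.834}, {"jaw":0.01, "tx":0.262, "ty":-0.834}, {"jaw":0.01, "tx":0.262, "ty":-0.834}, {"jaw":0.01, "tx":0.262, "ty":-0.834}, {"jaw":0.01, "tx":0.262, "ty":-0.834}, {"jaw":0.01, "tx":0.262, "ty":-0.834}, {"jaw":0.01}, {"jaw":0.01}, {"jaw":0.01}, {"jaw":0.01}, {"jaw":0.01}]' > next.json && python3 inch.py next.json;  python3 plan.py .4808 -.2074 .133 1.659
```

```text
t: 39.2
tool_pos: [0.4822, -0.207, 0.242]
orientation: [-0.146, 3.138, 0.0]
force: [0.5, 0.3, -5.4]
opening: 0.0142
gripper_force: 35.0
t 39.2 pos [ 0.4822 -0.207   0.242 ] phi 1.6636 q6 -2.17 tilt [0.0001 0.0001] open 0.0142 grip 34.998140931129456 F [ 0.5  0.3 -5.4]
turn 0.0046 delta tool after turn [ 0.0014 -0.0003  0.109 ]
```

Scaled: 0.03 m is 0.6, 0.025 m is 0.5.

```bash
echo '[{"jaw":0.01, "tx":0.028, "ty":-0.006, "tz":0.6, "twist":0.0046}, {"jaw":0.01, "tz":0.6}, {"jaw":0.01, "tz":0.5}, {"jaw":0.01, "tz":0.24}, {"jaw":0.01, "tz":0.1}, {"jaw":0.01}, {"jaw":0.01}, {"jaw":0.01}, {"jaw":0.01}, {"jaw":0.01}]' > next.json && python3 inch.py next.json;  python3 plan.py .4808 -.2074 .133 1.659
python3 - <<'E'
from plant import robot
import cv2
b=robot.read_camera("side")["image"][70:220,200:340]
cv2.imwrite("pics/a10.png",cv2.resize(b,(480,514))[:,:,::-1])
E
```

```text
t: 40.2
tool_pos: [0.4808, -0.2088, 0.1406]
orientation: [-0.136, 3.138, -0.001]
force: [0.0, 0.0, -5.3]
opening: 0.0138
gripper_force: 35.0
t 40.2 pos [ 0.4808 -0.2088  0.1406] phi 1.6573 q6 -2.16 tilt [ 0.001  -0.0006] open 0.0138 grip 34.997904896736145 F [ 0.   0.  -5.3]
turn -0.0017 delta tool after turn [-0.0001  0.0014  0.0076]
```

View pics/a10.png

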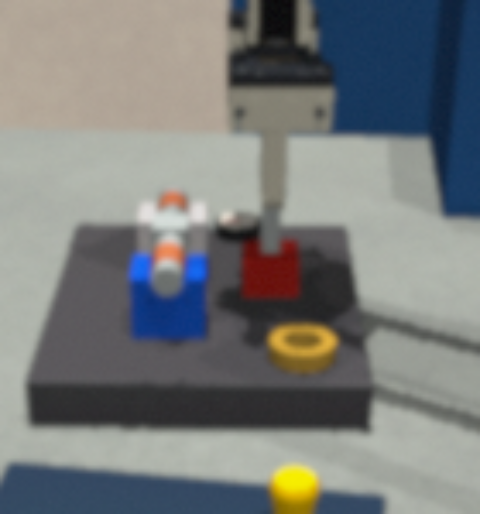

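The red base at (270,270) is just above the plate. The dial and plunger point at the shaft, and the ring gauge is clear. Lowering the rest of the way.

```bash
echo '[{"jaw":0.01, "ty":0.016, "tz":0.08}, {"jaw":0.01, "tz":0.02}, {"jaw":0.01}, {"jaw":0.01}, {"jaw":0.01}, {"jaw":0.01}]' > next.json && python3 inch.py next.json;  python3 plan.py .4808 -.2074 .133 1.659
```

```text
t: 40.85
tool_pos: [0.4804, -0.2078, 0.135]
orientation: [-0.136, 3.139, -0.0]
force: [0.6, -0.7, -4.5]
opening: 0.0135
gripper_force: 35.0
t 40.85 pos [ 0.4804 -0.2078  0.135 ] phi 1.6573 q6 -2.16 tilt [ 0.0001 -0.    ] open 0.0135 grip 34.9980229139328 F [ 0.6 -0.7 -4.5]
turn -0.0017 delta tool after turn [-0.0004  0.0004  0.002 ]
```

Scaled: 0.0012 m is 0.024, -0.0004 m is -0.008.

```bash
echo '[{"jaw":0.01, "tx":-0.008, "ty":0.008, "tz":0.024, "twist":-0.0017}, {"jaw":0.01}, {"jaw":0.01}]' > next.json && python3 inch.py next.json; echo '[{"jaw":0.01, "tz":0.016}, {"jaw":0.01}, {"jaw":0.01}]' > next.json && python3 inch.py next.json;  python3 plan.py .4808 -.2074 .133 1.659
```

```text
t: 41.15
tool_pos: [0.4807, -0.2073, 0.1336]
orientation: [0.139, -3.138, -0.0]
force: [0.4, -0.4, -5.8]
opening: 0.014
gripper_force: 35.0
t: 41.45
tool_pos: [0.4808, -0.2074, 0.1329]
orientation: [-0.138, 3.138, -0.0]
force: [1.1, -0.7, -4.2]
opening: 0.0136
gripper_force: 35.0
t 41.45 pos [ 0.4808 -0.2074  0.1329] phi 1.659 q6 -2.16 tilt [ 0.0001 -0.    ] open 0.0136 grip 34.997981786727905 F [ 1.1 -0.7 -4.2]
turn -0.0 delta tool after turn [-0.     -0.     -0.0001]
```

Touching down. I'll press a hair further, release, lift and swing away to the left to check.

```bash
echo '[{"jaw":0.01, "tz":0.01}, {"jaw":0.01}, {"jaw":0.01}]' > next.json && python3 inch.py next.json; echo '[{"jaw":0.05}, {"jaw":0.05}, {"jaw":0.05}, {"jaw":0.05}, {"jaw":0.05, "tz":-0.4}, {"jaw":0.05, "tz":-0.8}, {"jaw":0.05, "tz":-0.8}, {"jaw":0.05, "tz":-0.6}, {"jaw":0.05, "ty":0.9}, {"jaw":0.05, "ty":0.9}, {"jaw":0.05, "ty":0.9}, {"jaw":0.05, "ty":0.9}, {"jaw":0.05, "ty":0.9}, {"jaw":0.05, "ty":0.9}, {"jaw":0.05, "ty":0.9}, {"jaw":0.05, "ty":0.9}, {"jaw":0.05, "ty":0.9}, {"jaw":0.05, "ty":0.9}, {"jaw":0.05}, {"jaw":0.05}]' > next.json && python3 inch.py next.json
cat > m7.py <<'E'
from plant import robot;from ov import *
C=shot(robot);pickle.dump(C,open('c7.pkl','wb'))
P=dict(shaft=(.5605,-.2,.091,.089),v_blue=(.5554,-.1449,.04,.088),v_steel=(.5657,-.2551,.04,.091),indicator=(.4808,-.2074,.04,.088),ring_gauge=(.4518,-.1028,.04,0))
for t,cc in(("both",C),("top",C[:1]),("side",C[1:])): print(t,*fit(cc,"indicator",*P["indicator"]))
for t,cc in(("top",C[:1]),("side",C[1:])): print(t,*fit(cc,"ring_gauge",*P["ring_gauge"],False))
import ov; ov.masks=lambda im,n:np.zeros((384*S,512*S),bool)
overlay(C,P,"pics/a11.png",[(280,145,115,86),(205,110,120,90)])
E
python3 m7.py
```

```text
t: 41.75
tool_pos: [0.4809, -0.2074, 0.1329]
orientation: [-0.139, 3.138, -0.0]
force: [-3.5, 0.6, 1.8]
opening: 0.0135
gripper_force: 35.0
t: 43.75
tool_pos: [0.4407, 0.2418, 0.2622]
orientation: [0.143, -3.138, 0.001]
force: [0.6, 0.1, -0.0]
opening: 0.0498
gripper_force: 0.0
both [ 0.4834 -0.2084  0.0819] 103.6 [226, 219]
top [ 0.4831 -0.2078  0.1595] 50.2 [226]
side [ 0.4826 -0.2096  0.0611] 46.8 [219]
top [ 0.4522 -0.1017  0.    ] 115.7 [224]
side [ 0.4524 -0.1025  0.    ] 114.6 [149]
```

View pics/a11.png

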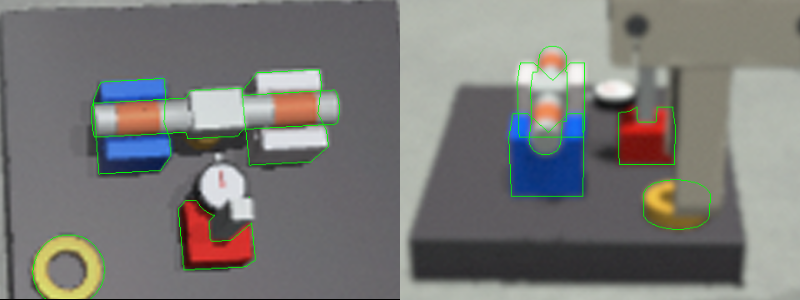

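Run:
```python
from vis import *; import pickle
C=pickle.load(open("c7.pkl","rb"));c=C[0]
im=cv2.resize(c["image"],None,fx=8,fy=8,interpolation=cv2.INTER_CUBIC).min(-1)
for k,(t,z,u,v) in dict(post=(150,.15,349.6,204.8),dial=(150,.097,343.5,198.5)).items():
    w=np.zeros_like(im); cv2.circle(w,(int(u*8),int(v*8)),int(8*7.5 if k=="dial" else 8*4.3),1,-1)
    m=((im>t)&(w>0)).astype(np.uint8); n,l,s,ce=cv2.connectedComponentsWithStats(m); i=1+s[1:,4].argmax()
    uv=(ce[i]+.5)/8-.5; X=unproj(c,*uv,z); print(k,s[i,4]/64,uv.round(1),X.round(4))
    if k=="post": p=X
print(np.arctan2(X[1]-p[1],X[0]-p[0]),np.hypot(*(X-p)[:2]))
```

```text
post 41.359375 [349.  204.2] [ 0.4822 -0.2065  0.15  ]
dial 122.03125 [343.7 198.1] [ 0.5071 -0.2048  0.097 ]
0.06826613483896721 0.02498133893064952
```

The indicator is within about 1.5 mm of its spot, with yaw within about 0.02 rad. The shaft is seated, and the ring gauge is where it was (the second view is partly hidden by the gripper). Handing in.

```bash
python3 -c "
from plant import robot; print(robot.close_job())"
```

```text
the job is handed in; nothing more can be done
None
```

The job is done and handed in at about 44 s: steel V-block, jack, shaft and dial indicator were set in the order asked, each measuring within about 2 mm of its place in the last camera checks, and the collet and ring gauge were left where they were.

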